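# Buck the last open rivet

## Task

Buck the one rivet in the upright aluminium sheet that is not set yet (its plain shank still stands out of the sheet and the riveting gun stands ready behind it): draw the steel bucking bar out of its slanted pocket, turn it level and put its square end flat against that rivet's tail, tail near the middle of the face. Press firmly but gently, with some 5 to 12 N: enough to back the rivet for the gun's blows, not so hard that it is pushed back out of its hole against the sprung gun. Finish while still holding: the bar stays raised in the gripper, pressed on that tail and touching nothing else; do not knock it on the sheet or the finished rivets, and leave the loose things on the bench where they are.

Things in the scene. Friction and masses are not known exactly. Their poses are not given: they have to be found in the camera images.
- bar: Bucking bar, grey steel block 100 (own y) x 36 (x) x 28 mm (z), 0.58-0.9 kg. Origin: centre of a 100x36 side; block middle at own [0,0,0.014]. +y end: square working face. The +x side tapers from x=+0.018 at y=-0.010 to +0.004 at y=-0.050, so grip across z (28 mm), e.g. at y=-0.017. Mass centre at y=+0.004. Starts in the pocket: y points down into it, z level, +x side facing up and away.
- bar_square_end (a point): Centre of the bar's square working face, 50 mm from the bar's middle; axes as bar, own +y points out of the face.
- holder: Blue sheet-steel bar holder, fixed; foot plate own x -60..+70, y -40..+130 mm. Origin on the bench. Its pocket leans 45 degrees to own -x: the way out is own [-0.707,0,0.707]. Pocket 32 (own y) x 40 mm inside, 40 deep, 3 mm walls; a 24 mm wide back rest under the bar goes to 64 mm. 60 mm of bar stands out. At own y +0.080, +0.102 a punch and a pen stand fixed in tubes, tops 0.13 m up.
- pocket_floor (a point): Centre of the pocket's floor, 31 mm above the bench; the bar's square end rests here at the start. Axes as holder.
- jig: Riveting jig, fixed: upright aluminium sheet 260 mm wide (own y), top 177 mm above the bench, on a 12 mm base plate. Origin on the bench under the middle of the sheet's front face; own +x points into the sheet, square to it, along the rivets. Three rivets 130 mm up at own y -0.050, 0, +0.050. Two brass sheet fasteners stick out 50 mm in front at own y +-0.092, 90 mm up.
- gun: Riveting gun on a stand behind the sheet, fixed, at the station of the open rivet (any of the three), which it carries. Origin: on the bench, directly below where the open rivet comes through the sheet's front face; axes as jig.
- rivet (a joint): How far the open rivet is pushed back out of its hole against the sprung gun, m: 0 = head seated on the sheet, range 0 to 0.006. It does not give until the push passes about 14 N, then 1.5 N more per mm.
- rivet_tail (a point): Centre of the free end of the open rivet's tail: a plain brass-coloured shank 7 mm in diameter that stands 12 mm out of the front of the sheet, level, 130 mm above the bench. Axes as jig (the tail points along own -x).
- set_rivet_a: A finished rivet in the same row: flat brass-coloured disc 12 mm in diameter, 3 mm proud of the sheet, 130 mm above the bench. Origin on the bench directly below the disc, in the plane of the sheet's front face. Leave alone.
- set_rivet_b: The other finished rivet, same as set_rivet_a.
- cutters: Bystander: side cutters lying on the bench, 52 x 138 x 16 mm, loose. Origin: centre of its underside.
- rivet_bin: Bystander: blue plastic bin with rivets, 93 x 72 x 42 mm, loose. Origin: centre of its underside.
- hammer: Bystander: riveting hammer with wooden handle lying on the bench, 87 x 244 x 24 mm, loose. Origin: centre of its underside.
Things that resemble listed ones, but are neither listed nor needed, are in the scene too. Of the things that look like the holder, the larger one is meant.

How it is judged:
By the outcome, as a careful person would: the job done as asked, in the order asked, and still so for the second after the job is handed in, while the arm keeps its last pose, push and grip.
It also fails if it takes over 48 s, if anything falls off the work surface, if the arm or the gripper's body presses on something with over 40 N, if the wrist force passes 120 N, or if a joint passes its speed limit or range.

## Robot

A 7-joint arm with a two-finger parallel gripper is mounted at the origin on the work surface; the furniture and walls round the work are solid. World frame = base frame: x ahead of the robot, y to its left, z up, the work surface at z = 0. Lengths are in m, angles in rad, forces in N, time in s.
With the tool pointing down it reaches from about 0.35 to 0.9 m from the base axis. Payload 8.1 kg.
Tool frame: the origin (TCP) lies at the very end of the fingers, on their centre line; the grasp point (between the pads) lies 19 mm behind it; z points along the fingers, y is the line along which they close (so a half turn about z gives the same grasp; the last joint's range is limited). The gripper opens to 92 mm and grips with 3 to 60 N. Pads are 19 mm wide; open, the fingers measure 130 mm over their backs; the gripper's body (75 mm by 190 mm) begins 47 mm behind the grasp point.
Start: joints at [1.129, 0.434, 0.025, 1.573, -0.012, 1.134, -0.075], TCP at [0.208, -0.589, 0.227] pointing down, gripper open.
Joint ranges: [-2.62, 2.62], [-0.44, 2.09], [-1.27, 1.32], [0.08, 2.57], [-1.32, 4.46], [0.12, 2], [-2.74, 2.74]. Speed limits (rad/s): [2.22, 2.22, 3.01, 3.01, 3.14, 3.14, 3.14].

## Interface

Orientations are given as a rotation vector (axis times angle).
In Python, from cell import arm gives the robot as it stands.
- The arm moves only by the shell command python3 -m pendant 'ROWS' [FORCE]. ROWS is a JSON object of lists of equal length, an entry for each row: "slide": the shift along the tool's x, y, z in units of 0.3 m (1.0 is 0.3 m), a list of three; "dr": the turn, a rotation vector about the tool's x, y, z in units of 0.12 rad (1.0 is 0.12 rad), a list of three; "claw": the opening, from 0 (shut) to 1 (fully open). In form: {"slide": [[tx, ty, tz], ...], "dr": [[ax, ay, az], ...], "claw": [claw, ...]}. A call has 1 to 10 rows; each row shifts and turns the commanded pose from where the row before left it, along the tool's axes as they then stand; what a row does not reach is not made up. A row lasts 1/10 s, in which the tool goes at most 50 mm and 8.59 degrees, less where a joint would pass 70% of its speed; a pose out of reach is approached as far as the arm can. A call with a number of a shift or a turn outside -1 to 1 is refused whole. A call with a gripper value outside its range is refused whole. The fingers move at their own pace and stop on an object; FORCE is the grip in N (left out, the last holds). Time passes only in rows, so rows that do not move let the fingers close. It gives the time, the measured TCP pose, the force, the opening and the grip force at its end, in the units of the state.
- arm.observe(): the state, without advancing time (a new reading comes with each control period).
- arm.get_image(name): name is "scene" or "top"; returns the picture (420x560x3 uint8, red, green, blue); there is no depth.
- arm.calibration(name): a dict with "K" (3x3 intrinsics, pixels), "xyz" and "orientation" of the camera in the world. Camera axes: x right, y up, looking along -z (the intrinsics and any distortion apply to the point x, -y, -z); pixel columns grow to the right and rows downward; lengths in m; the calibration is good to about 2 mm. A picture is of the moment at which its call begins. calibration takes no time and is no camera call.
- arm.sign_off(): hands the job in; it is judged then, once.
The state is a dict: "clock": time; "joints": joint angles; "dq": joint speeds; "joint_efforts": joint torques, N m; "position": TCP position; "ee_rot": TCP orientation; "force": force on the tool from outside, world axes, zero at the start; "ft_torque": the same for the moment, N m; "width": opening from 0.0 (shut) to 1.0 (fully open); "gripper_force": force on a finger pad.
Only numpy, scipy, OpenCV 4.12 (cv2) and the standard library are available. Lean on these libraries where they do the work, as an engineer would, in place of code of your own. Each camera call takes 0.05 s, during which the arm holds its last target. There are 200 camera calls.

## Working session

There is one attempt and no reset: what is moved stays moved. The work goes in short steps, Python scripts to look and compute and a shell command to move; the robot and the scene stay as the last step left them, time stands still between calls to the robot, and variables do not carry over. Pictures are saved under pics/ and viewed, at most 11 in all, crops included, and the job is handed in when it is done.

```bash
mkdir -p pics; ls
python3 - <<'E'
from cell import arm
import cv2
for n in ("scene","top"):
    im=arm.get_image(n); cv2.imwrite(f"pics/{n}0.png",im[:,:,::-1])
    c=arm.calibration(n); print(n,c)
print(arm.observe())
E
```

```text
pics
scene {'K': array([[400.12889737,   0.        , 283.12779805],
       [  0.        , 400.12889737, 206.26355951],
       [  0.        ,   0.        ,   1.        ]]), 'xyz': array([-0.4802871 ,  0.54527246,  0.59342328]), 'orientation': array([ 0.62429519, -1.14912936, -1.86119968])}
top {'K': array([[384.54145929,   0.        , 274.12120565],
       [  0.        , 384.54145929, 208.73806736],
       [  0.        ,   0.        ,   1.        ]]), 'xyz': array([0.27253814, 0.03093372, 1.26161902]), 'orientation': array([ 0.03972179, -0.06980739, -1.56181464])}
{'clock': 0.1, 'joints': array([ 1.12939808,  0.43518127,  0.02499443,  1.57395848, -0.01160095,
        1.13397517, -0.07512136]), 'dq': array([-0.00188034, -0.00263153, -0.00015853, -0.00237409,  0.00063625,
        0.00025648, -0.00105563]), 'joint_efforts': array([ 2.86147653e-03, -6.69127178e+01,  9.87501070e-01, -3.15148330e+01,
       -6.06552511e-02,  3.73134110e-02,  3.08017121e-06]), 'position': array([ 0.20752109, -0.58909101,  0.22602473]), 'ee_rot': array([-3.09534430e+00, -5.29247895e-01,  5.70922136e-04]), 'force': array([-0.0635608 , -0.55390261,  1.17746491]), 'ft_torque': array([ 0.03492141,  0.03830804, -0.0100775 ]), 'gripper_force': 0.0, 'width': 0.9968144079113166}
```

View pics/scene0.png

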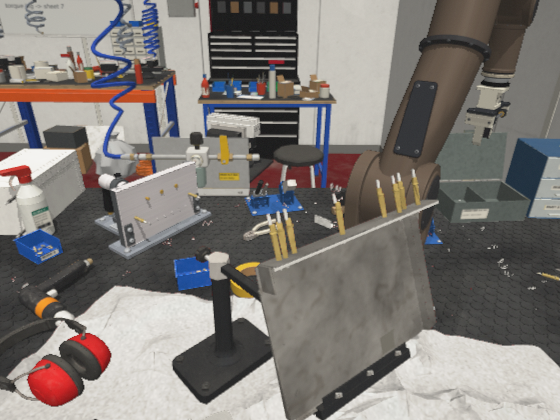

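View pics/top0.png

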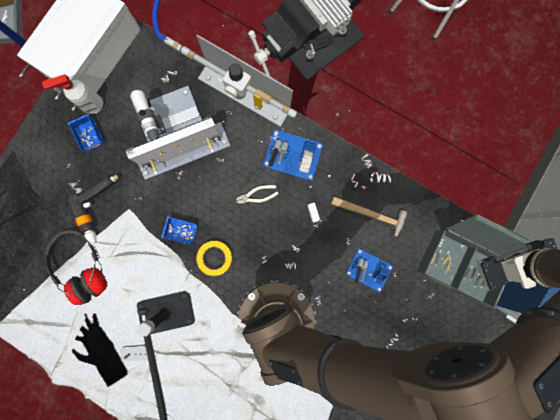

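The scene view shows the jig at about (160,205) and the large holder at about (275,200). In the top view the jig is at (180,145), the larger holder at (293,155) and a smaller lookalike at (370,268). Next I'll zoom in on the jig and the holder.

Run:
```python
import cv2,numpy as np
s=cv2.imread("pics/scene0.png");t=cv2.imread("pics/top0.png")
def crop(im,x,y,w,h,k): return cv2.resize(im[y:y+h,x:x+w],None,fx=k,fy=k,interpolation=cv2.INTER_CUBIC)
a=crop(t,120,80,210,112,3.8);b=crop(s,90,150,210,112,3.8)[:, :a.shape[1]]
b=b[:]
o=np.vstack([crop(t,120,85,210,105,3.8)[:298],crop(s,95,150,210,105,3.8)[:298]]);print(o.shape)
cv2.imwrite("pics/z1.png",o)
```

```text
(596, 798, 3)
```

View pics/z1.png

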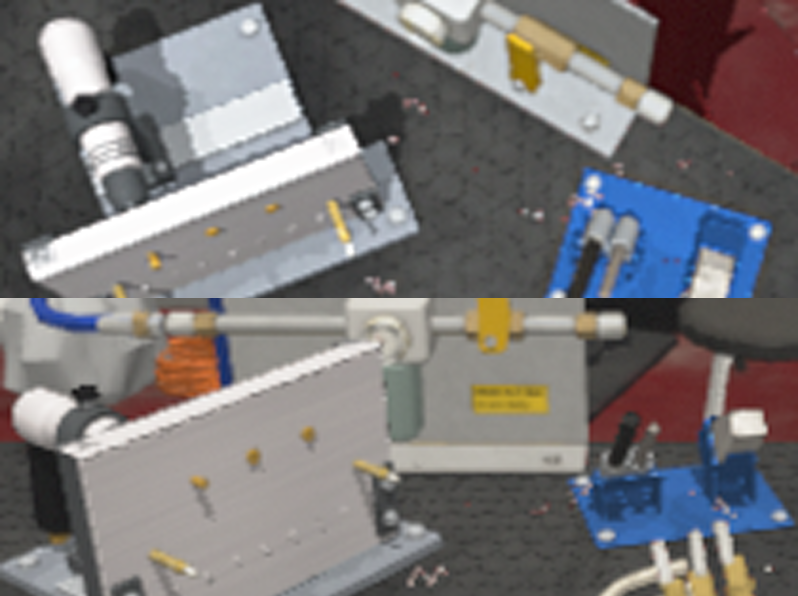

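The gun sits behind the leftmost rivet, so the open rivet is at own y +0.05. In the scene view it's at about (147.5,197). The bar stands out of the pocket towards the robot. The three rivets show at about (161,154), (176,146) and (191,140) in the top view. I'll fit the holder plate and zoom further.

```bash
cat > h.py <<'E'
import cv2,numpy as np
from scipy.spatial.transform import Rotation as R
from cell import arm
C={n:arm.calibration(n) for n in("scene","top")}
def ray(n,p):
    c=C[n];K=c["K"];d=np.linalg.inv(K)@[p[0],p[1],1]
    d=R.from_rotvec(c["orientation"]).apply(d*[1,-1,-1]);return c["xyz"],d/np.linalg.norm(d)
def plane(n,p,z):
    o,d=ray(n,p);return o+d*(z-o[2])/d[2]
def tri(ps,pt):
    (a,u),(b,v)=ray("scene",ps),ray("top",pt)
    s=np.linalg.lstsq(np.c_[u,-v],b-a,rcond=None)[0];P,Q=a+s[0]*u,b+s[1]*v
    return (P+Q)/2,np.linalg.norm(P-Q)
def proj(n,P):
    c=C[n];q=R.from_rotvec(c["orientation"]).inv().apply(np.array(P)-c["xyz"])*[1,-1,-1];q=c["K"]@q;return q[:2]/q[2]
E
python3 - <<'E'
from h import *
s=cv2.imread("pics/scene0.png");t=cv2.imread("pics/top0.png")
hsv=cv2.cvtColor(t,cv2.COLOR_BGR2HSV);m=cv2.inRange(hsv,(100,120,60),(125,255,255))
m[:,:255]=0;m[:,330:]=0;m[:120]=0;m[195:]=0
ys,xs=np.nonzero(m)
P=np.array([plane("top",p,0.003)[:2] for p in zip(xs,ys)])
r=cv2.minAreaRect((P*1000).astype(np.float32));print("plate",r,cv2.boxPoints(r))
# brass blobs
for n,im,(x0,y0,w,h) in(("scene",s,(110,160,100,75)),("top",t,(125,120,110,65))):
    q=cv2.cvtColor(im,cv2.COLOR_BGR2HSV)[y0:y0+h,x0:x0+w];mm=cv2.inRange(q,(14,110,90),(32,255,255))
    k,l,st,ce=cv2.connectedComponentsWithStats(mm)
    print(n,[(c.round(1)+[x0,y0],st[i,4],st[i,:4]+[x0,y0,0,0]) for i,c in enumerate(ce)][1:])
def crop(im,x,y,w,h,k): return cv2.resize(im[y:y+h,x:x+w],None,fx=k,fy=k,interpolation=cv2.INTER_NEAREST)
# left: top holder; right: scene holder; 
a=crop(t,255,125,75,60,5.3);b=crop(s,240,170,75,60,5.3)
c=crop(t,120,110,75,56,5.3);d=crop(s,110,170,75,56,5.3)
cv2.imwrite("pics/z2.png",np.vstack([np.hstack([a,b]),np.hstack([c,d])])[:,:800])
E
```

```text
plate ((541.5658569335938, -53.00041961669922), (171.94284057617188, 132.46078491210938), 73.87455749511719) [[ 454.06342  -117.19446 ]
 [ 581.3127   -153.98428 ]
 [ 629.0683     11.193619]
 [ 501.81903    47.983444]]
scene [(array([175.5, 185. ]), np.int32(6), array([175, 184,   2,   3])), (array([161.1, 191.3]), np.int32(9), array([160, 190,   3,   4])), (array([189., 193.]), np.int32(1), array([189, 193,   1,   1])), (array([191., 194.]), np.int32(1), array([191, 194,   1,   1])), (array([195.3, 195.3]), np.int32(3), array([195, 195,   2,   2])), (array([147., 198.]), np.int32(7), array([146, 197,   3,   3])), (array([110.5, 213. ]), np.int32(2), array([110, 213,   2,   1])), (array([139.5, 218.9]), np.int32(12), array([135, 217,   8,   5]))]
top [(array([191. , 139.5]), np.int32(4), array([190, 139,   3,   2])), (array([208.6, 142.4]), np.int32(17), array([207, 138,   5,  10])), (array([175.2, 145.6]), np.int32(5), array([174, 145,   3,   2])), (array([160.1, 153.4]), np.int32(9), array([159, 152,   3,   4])), (array([152.4, 165.3]), np.int32(21), array([151, 160,   5,  11]))]
```

View pics/z2.png

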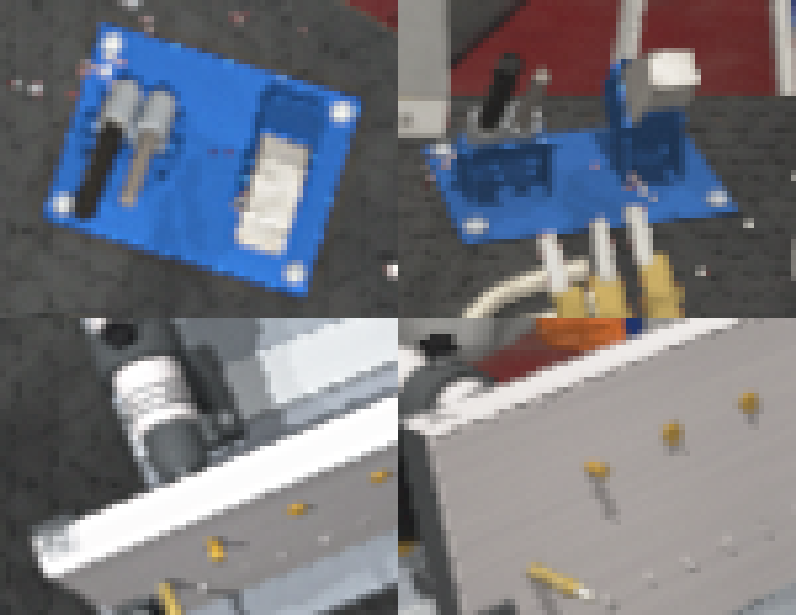

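Run:
```python
from h import *
np.set_printoptions(precision=4,suppress=True)
t=cv2.imread("pics/top0.png");g=cv2.cvtColor(t,cv2.COLOR_BGR2GRAY)
m=np.zeros_like(g);m[115:170,122:220]=cv2.inRange(g[115:170,122:220],215,255)
k,l,st,ce=cv2.connectedComponentsWithStats(m);i=1+np.argmax(st[1:,4]);ys,xs=np.nonzero(l==i);print(st[i])
P=np.array([plane("top",p,.177)[:2] for p in zip(xs,ys)])*1000
r=cv2.minAreaRect(P.astype(np.float32));print("sheet top",r,cv2.boxPoints(r))
# front edge: per column lowest white pixel
pts=[]
for x in range(140,205):
    y=ys[xs==x]
    if len(y): pts.append(plane("top",(x,y.max()+.5),.177)[:2])
v=cv2.fitLine(np.array(pts,np.float32),cv2.DIST_HUBER,0,1e-4,1e-4).ravel();print("front edge",v,"yaw jig",np.degrees(np.arctan2(-v[0]*np.sign(v[1]),v[1]*np.sign(v[1]))))
S=[(147,198),(161.1,191.3),(175.5,185)];T=[(160.1,153.4),(175.2,145.6),(191,139.5)]
rv=[tri(a,b) for a,b in zip(S,T)];print("rivets",rv); print("rivets top z.13",[plane("top",b,.13)[:2] for b in T])
# holder
yaw=np.arctan2(-.2777,.9606);X=np.array([np.cos(yaw),np.sin(yaw),0]);Y=np.array([-X[1],X[0],0]);O=np.array([.5243,-.0948,0])
own=lambda p:np.array([(p-O)@X,(p-O)@Y,p[2]])
for nm,a,b in(("low +y",(287.6,186),(299.9,170.7)),("low -y",(296.6,186.2),(309.2,172.9)),
  ("punch tip",(240+(515-398)/5.3,170+55/5.3),(271.6,165.2)),("pen tip",(240+(543-398)/5.3,170+70/5.3),(255+128/5.3,125+203/5.3))):
    p,e=tri(a,b);print(nm,p,e,"own",own(p))
# model prediction of end face for floor own x=f
for f in(0,.01,.02):
    mid=lambda d:O+X*(f-.0354)+Z*(.031+.0354)
    Z=np.array([0,0,1]);by=(X-Z)*.7071;bx=(X+Z)*.7071;M=mid(0)
    print(f,[ (proj("scene",M+bx*x-by*.05+Y*y).round(1),proj("top",M+bx*x-by*.05+Y*y).round(1)) for x in(-.018,.004) for y in(.014,-.014)],"taper start top",[proj("top",M+bx*.018-by*.01+Y*y).round(1) for y in(.014,-.014)])
```

```text
[128 118  86  40 688]
sheet top ((548.618408203125, 308.513916015625), (22.65479278564453, 260.0125732421875), 22.762392044067383) [[487.8724 424.0123]
 [588.474  184.2502]
 [609.3644 193.0156]
 [508.7628 432.7776]]
front edge [ 0.3856 -0.9227  0.5389  0.3027] yaw jig 22.682825
rivets [(array([0.5136, 0.349 , 0.1266]), np.float64(0.00128266961302495)), (array([0.5376, 0.3048, 0.1262]), np.float64(0.001702730398125441)), (array([0.5564, 0.2582, 0.1275]), np.float64(0.001512857227473098))]
rivets top z.13 [array([0.5131, 0.3487]), array([0.5371, 0.3048]), array([0.5561, 0.2584])]
low +y [ 0.4749 -0.0688  0.0833] 0.0037719987985198357 own [-0.0547  0.0113  0.0833]
low -y [ 0.4691 -0.0983  0.0783] 0.0034122770547719092 own [-0.0521 -0.0187  0.0783]
punch tip [0.4839 0.0181 0.1175] 0.000631626113858846 own [-0.0701  0.0973  0.1175]
pen tip [ 0.4933 -0.0052  0.0996] 0.0005040338984861063 own [-0.0546  0.0775  0.0996]
0 [(array([290. , 188.2]), array([296.1, 178.7])), (array([298.8, 187.3]), array([304.8, 181.3])), (array([288.7, 181.5]), array([297.9, 173.1])), (array([297.5, 180.6]), array([306.7, 175.7]))] taper start top [array([300.9, 162.3]), array([309.6, 164.9])]
0.01 [(array([289.1, 186.9]), array([297. , 175.6])), (array([297.8, 186. ]), array([305.7, 178.2])), (array([287.8, 180.2]), array([298.8, 169.9])), (array([296.5, 179.4]), array([307.7, 172.6]))] taper start top [array([301.8, 159.3]), array([310.5, 161.8])]
0.02 [(array([288.2, 185.6]), array([297.9, 172.5])), (array([296.9, 184.7]), array([306.6, 175.1])), (array([286.9, 179. ]), array([299.8, 166.8])), (array([295.6, 178.1]), array([308.6, 169.4]))] taper start top [array([302.7, 156.2]), array([311.4, 158.8])]
```

The sheet's yaw is 22.7° and the rivets fit well. The tail tip comes out at about (0.508,0.346,0.130). The bar's end face needs a sharper look.

Run:
```python
from h import *
np.set_printoptions(precision=4,suppress=True)
ims=[]
for n,(x0,y0) in(("top",(265,130)),("scene",(252,165))):
    a=np.mean([arm.get_image(n).astype(float) for _ in range(3)],0).astype(np.uint8)[:,:,::-1]
    ims.append(cv2.resize(a[y0:y0+50,x0:x0+55 ],None,fx=7.2,fy=7.2,interpolation=cv2.INTER_NEAREST))
o=np.hstack(ims)
for k in range(0,55,5):
    for s in(0,396): cv2.putText(o,str(k),(int(k*7.2)+s,358),0,.3,(0,255,255),1); 
    cv2.putText(o,str(k),(0,int(k*7.2)+8),0,.3,(0,255,255),1)
cv2.imwrite("pics/z3.png",o)
```

```text
(no output)
```

View pics/z3.png

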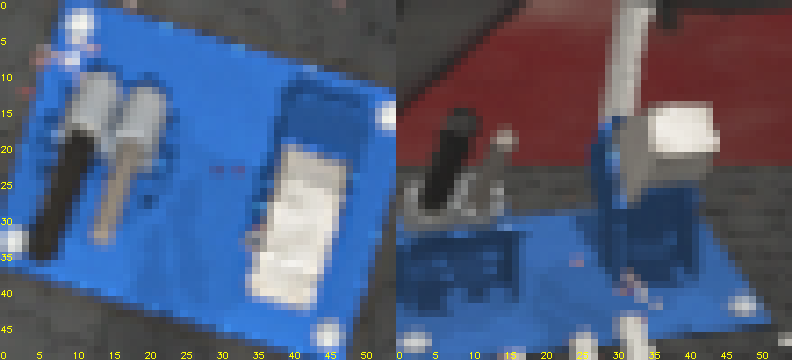

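The top view shows the bar's lower end corners at (299.5,170.5) and (309,172.5), and the break where the taper starts at about (303,154.5) to (312,156.5). That fits a pocket floor at own x ≈ 0.026. I'll grasp tilted 15°, so the gripper body clears the leaning punch and pen. Next I'll compute the moves.

```bash
cat >> h.py <<'E'
np.set_printoptions(precision=4,suppress=True)
X=np.array([.9606,-.2777,0]);Y=np.array([.2777,.9606,0]);Zw=np.array([0,0,1.])
a=np.radians(15);sy=None
def mk(z,y): return np.c_[np.cross(y,z),y,z]
st=arm.observe();p0=st["position"];R0=R.from_rotvec(st["ee_rot"])
sg=np.sign(R.from_rotvec([-3.0953,-.5292,.0006]).as_matrix()[:,1]@Y)
Rg=R.from_matrix(mk(-np.sin(a)*X-np.cos(a)*Zw,sg*Y))
G=np.array([.5032,-.0908,.0784]);TG=G+.019*Rg.as_matrix()[:,2]
out=(-X+Zw)*.70711
def to(p,Rt):
    dr=(R0.inv()*Rt).as_rotvec();print("at",p0,"| dr total units",dr/.12,"| slide before-turn",R0.inv().apply(p-p0)/.3,"| slide after-turn",Rt.inv().apply(p-p0)/.3, "f",st["force"],"w",st["width"],"g",st["gripper_force"],"t",st["clock"])
E
python3 -c "
from h import *
print(R0.as_matrix(),Rg.as_matrix(),TG)
to(TG-.12*Rg.as_matrix()[:,2],Rg)"
```

```text
[[ 0.9432  0.3323 -0.0001]
 [ 0.3323 -0.9432  0.0002]
 [-0.     -0.0002 -1.    ]] [[ 0.9279 -0.2777 -0.2486]
 [-0.2683 -0.9607  0.0719]
 [-0.2588 -0.     -0.9659]] [ 0.4985 -0.0894  0.06  ]
at [ 0.2077 -0.5894  0.2266] | dr total units [ 0.6748 -2.1102  5.1383] | slide before-turn [ 1.5523 -1.1896  0.1691] | slide after-turn [ 0.5961 -1.8702  0.0151] f [0.8281 0.2428 0.8346] w 0.9997269147500105 g 0.0 t 0.4
```

```bash
python3 -m pendant '{"slide":[[0.09,-0.07,-0.02],[0.09,-0.07,-0.02],[0.09,-0.07,0],[0.09,-0.07,0],[0.09,-0.07,0],[0.09,-0.07,0],[0.09,-0.07,0],[0.09,-0.07,0],[0.09,-0.07,0],[0.09,-0.07,0]],"dr":[[0,0,0],[0,0,0],[0,0,0],[0,0,0],[0,0,0],[0,0,0],[0,0,0],[0,0,0],[0,0,0],[0,0,0]],"claw":[1,1,1,1,1,1,1,1,1,1]}' 30; python3 -c "
from h import *
to(TG-.12*Rg.as_matrix()[:,2],Rg)"
```

```text
clock: 1.4
position: [0.3932, -0.3005, 0.2389]
ee_rot: [3.096, 0.529, 0.0]
force: [1.1, -1.0, -0.1]
width: 1.002
gripper_force: 0.0
at [ 0.3932 -0.3005  0.2389] | dr total units [ 0.6795 -2.1141  5.1367] | slide before-turn [ 0.649  -0.487   0.2099] | slide after-turn [ 0.2913 -0.7734  0.1393] f [ 1.1312 -1.0471 -0.0634] w 1.0016038949945638 g 0.0 t 1.4
```

Next I'll turn, then slide to the pre-grasp pose.

```bash
python3 -m pendant '{"slide":[[0,0,0],[0,0,0],[0,0,0],[0,0,0],[0,0,0],[0,0,0],[0,0,0],[0,0,0],[0,0,0],[0,0,0]],"dr":[[0.085,-0.264,0.642],[0.085,-0.264,0.642],[0.085,-0.264,0.642],[0.085,-0.264,0.642],[0.085,-0.264,0.642],[0.085,-0.264,0.642],[0.085,-0.264,0.642],[0.085,-0.264,0.642],[0,0,0],[0,0,0]],"claw":[1,1,1,1,1,1,1,1,1,1]}'; python3 -m pendant '{"slide":[[0.036,-0.097,0],[0.036,-0.097,0],[0.036,-0.097,0],[0.036,-0.097,0],[0.036,-0.097,0],[0.036,-0.097,0],[0.036,-0.097,0.04],[0.036,-0.097,0.05],[0,0,0.05],[0,0,0]],"dr":[[0,0,0],[0,0,0],[0,0,0],[0,0,0],[0,0,0],[0,0,0],[0,0,0],[0,0,0],[0,0,0],[0,0,0]],"claw":[1,1,1,1,1,1,1,1,1,1]}'; python3 -c "
from h import *
to(TG-.06*Rg.as_matrix()[:,2],Rg)
cv2.imwrite('pics/pre.png',np.hstack([cv2.resize(arm.get_image(n)[y:y+80,x:x+80,::-1],None,fx=5,fy=5) for n,x,y in(('top',260,110),('scene',240,130))]))"
```

```text
clock: 2.4
position: [0.3926, -0.3017, 0.2386]
ee_rot: [-3.049, 0.428, 0.401]
force: [-0.6, -0.2, -0.2]
width: 1.001
gripper_force: 0.0
clock: 3.4
position: [0.5256, -0.0972, 0.1745]
ee_rot: [-3.048, 0.426, 0.406]
force: [-0.8, 0.7, 0.4]
width: 1.004
gripper_force: 0.0
at [ 0.5256 -0.0972  0.1745] | dr total units [0.0033 0.0244 0.0305] | slide before-turn [0.0086 0.0003 0.1926] | slide after-turn [0.008  0.0003 0.1927] f [-0.7709  0.6673  0.3895] w 1.0039878441160408 g 0.0 t 3.4
```

View pics/pre.png

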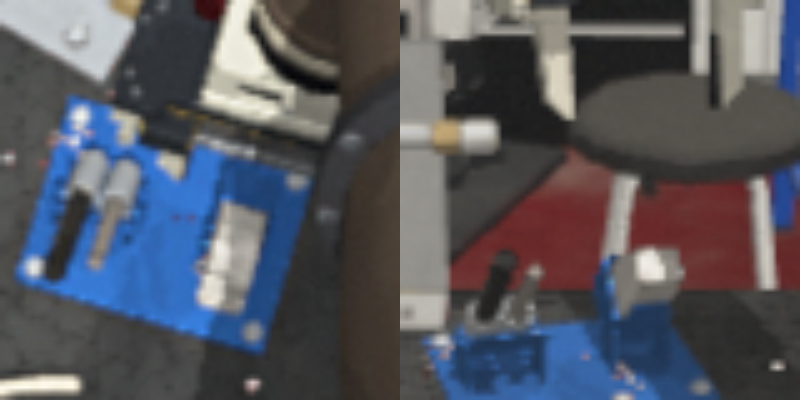

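The view shows both fingers straddling the bar, with finger tips at about (555,110) and (735,100) in the scene crop and the bar at (645,270). Time to descend.

```bash
python3 -m pendant '{"slide":[[0.004,0,0.06],[0.004,0,0.07],[0,0,0.06],[0,0,0.05],[0,0,0.05],[0,0,0.04],[0,0,0]],"dr":[[0,0.012,0.015],[0,0.012,0.015],[0,0,0],[0,0,0],[0,0,0],[0,0,0],[0,0,0]],"claw":[1,1,1,1,1,1,1]}'; python3 -c "
from h import *
to(TG,Rg)"
```

```text
clock: 4.2
position: [0.5039, -0.0924, 0.0791]
ee_rot: [-3.049, 0.438, 0.399]
force: [0.2, -0.2, -0.3]
width: 0.999
gripper_force: 0.0
at [ 0.5039 -0.0924  0.0791] | dr total units [-0.0004 -0.0124 -0.0344] | slide before-turn [-0.0029 -0.0044  0.0666] | slide after-turn [-0.0028 -0.0044  0.0666] f [ 0.1618 -0.1646 -0.2911] w 0.999364295620679 g 0.0 t 4.2
```

```bash
python3 -m pendant '{"slide":[[-0.001,-0.002,0.03],[-0.002,-0.002,0.025],[0,0,0.011],[0,0,0],[0,0,0],[0,0,0],[0,0,0],[0,0,0],[0,0,0],[0,0,0]],"dr":[[0,-0.012,-0.03],[0,0,0],[0,0,0],[0,0,0],[0,0,0],[0,0,0],[0,0,0],[0,0,0],[0,0,0],[0,0,0]],"claw":[1,1,1,1,0.6,0.2,0,0,0,0]}' 50; python3 -c "
from h import *
to(TG,Rg)
cv2.imwrite('pics/grip.png',np.hstack([cv2.resize(arm.get_image(n)[y:y+80,x:x+80,::-1],None,fx=5,fy=5) for n,x,y in(('top',260,110),('scene',240,130))]))"
```

```text
clock: 5.2
position: [0.4994, -0.0889, 0.0607]
ee_rot: [-3.049, 0.432, 0.399]
force: [-0.7, -0.5, -0.2]
width: 0.529
gripper_force: 0.0
at [ 0.4994 -0.0889  0.0607] | dr total units [-0.0024 -0.0106  0.0021] | slide before-turn [-0.0017  0.0024  0.0027] | slide after-turn [-0.0017  0.0024  0.0027] f [-0.6729 -0.5466 -0.1926] w 0.5286050974326018 g 0.0 t 5.2
```

View pics/grip.png

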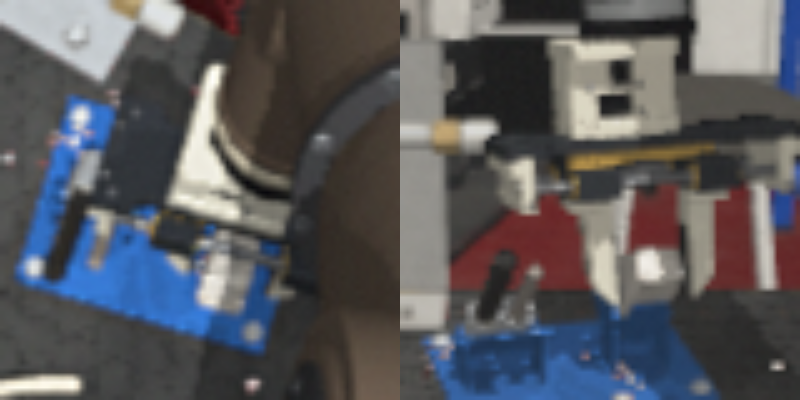

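The fingers are closing on both sides of the bar, and the body clears the punch and pen. I'll finish the grip.

```bash
python3 -m pendant '{"slide":[[0,0,0],[0,0,0],[0,0,0],[0,0,0],[0,0,0],[0,0,0]],"dr":[[0,0,0],[0,0,0],[0,0,0],[0,0,0],[0,0,0],[0,0,0]],"claw":[0,0,0,0,0,0]}' 55; python3 -c "
from h import *
to(p0+.06*out,Rg)"
```

```text
clock: 5.9
position: [0.4994, -0.0882, 0.0607]
ee_rot: [-3.048, 0.43, 0.399]
force: [0.6, 4.9, 2.5]
width: 0.3
gripper_force: 54.8
at [ 0.4994 -0.0882  0.0607] | dr total units [-0.0082 -0.0089  0.0078] | slide before-turn [-0.1731 -0.0003 -0.1002] | slide after-turn [-0.1732 -0.     -0.1   ] f [0.558  4.937  2.5283] w 0.3001420798692417 g 54.84488750807941 t 5.9
```

```bash
python3 -m pendant '{"slide":[[0,-0.003,0],[-0.0087,0,-0.005],[-0.0173,0,-0.01],[-0.026,0,-0.015],[-0.026,0,-0.015],[-0.026,0,-0.015],[-0.026,0,-0.015],[-0.026,0,-0.015],[-0.0173,0,-0.01],[0,0,0]],"dr":[[0,0,0],[0,0,0],[0,0,0],[0,0,0],[0,0,0],[0,0,0],[0,0,0],[0,0,0],[0,0,0],[0,0,0]],"claw":[0,0,0,0,0,0,0,0,0,0]}'; python3 -c "
from h import *
yj=np.radians(22.7);Xj=np.array([np.cos(yj),np.sin(yj),0]);Yj=np.array([-Xj[1],Xj[0],0])
print(st['ft_torque'])
to(p0+.1*Zw,Rg)"
```

```text
clock: 6.9
position: [0.4579, -0.076, 0.1037]
ee_rot: [-3.049, 0.431, 0.4]
force: [0.3, -1.2, -4.1]
width: 0.3
gripper_force: 54.8
[-0.1196 -0.6688 -0.0034]
at [ 0.4579 -0.076   0.1037] | dr total units [-0.0019 -0.006   0.004 ] | slide before-turn [-0.086  -0.0001 -0.322 ] | slide after-turn [-0.0863 -0.     -0.322 ] f [ 0.2542 -1.183  -4.0531] w 0.3003990214482199 g 54.828942110762 t 6.9
```

```bash
cat >> h.py <<'E'
yj=np.radians(22.7);Xj=np.array([np.cos(yj),np.sin(yj),0]);Yj=np.array([-Xj[1],Xj[0],0])
T=np.array([.5079,.3463,.13]);b=np.radians(30)
Rf=R.from_matrix(mk(np.sin(b)*Xj-np.cos(b)*Zw,sg*Yj));zf=Rf.as_matrix()[:,2]
def TF(d): return T+.019*zf-(.067+d)*Xj
E
python3 -m pendant '{"slide":[[-0.01,0,-0.04],[-0.012,0,-0.045],[-0.012,0,-0.045],[-0.013,0,-0.048],[-0.013,0,-0.048],[-0.013,0,-0.048],[-0.013,0,-0.048],[0,0,0],[0,0,0]],"dr":[[0,0,0],[0,0,0],[0,0,0],[0,0,0],[0,0,0],[0,0,0],[0,0,0],[0,0,0],[0,0,0]],"claw":[0,0,0,0,0,0,0,0,0]}'; python3 -c "
from h import *
print(Rf.apply(Rg.inv().apply((X-Zw)*.7071)),Xj,TF(.06))
to(TF(.06),Rf)"
```

```text
clock: 7.8
position: [0.4585, -0.0763, 0.2029]
ee_rot: [-3.049, 0.431, 0.4]
force: [-0.3, 0.2, -6.1]
width: 0.306
gripper_force: 54.8
[ 0.9225  0.3859 -0.    ] [0.9225 0.3859 0.    ] [0.3995 0.301  0.1135]
at [ 0.4585 -0.0763  0.2029] | dr total units [ 0.7561  6.2785 -5.7381] | slide before-turn [-0.443  -1.1534  0.4268] | slide after-turn [ 0.1141 -1.236   0.4098] f [-0.2911  0.1657 -6.1422] w 0.3059757346234953 g 54.82721659820527 t 7.8
```

```bash
python3 -m pendant '{"slide":[[-0.04,-0.08,0.011],[-0.042,-0.092,0.011],[-0.042,-0.092,0.011],[-0.042,-0.092,0.011],[-0.042,-0.092,0.011],[-0.042,-0.092,0.011],[-0.042,-0.092,0.011],[-0.042,-0.092,0.011],[-0.04,-0.08,0.011],[0,0,0]],"dr":[[0,0,0],[0,0,0],[0,0,0],[0,0,0],[0,0,0],[0,0,0],[0,0,0],[0,0,0],[0,0,0],[0,0,0]],"claw":[0,0,0,0,0,0,0,0,0,0]}'; python3 -m pendant '{"slide":[[0,0,0],[0,0,0],[0,0,0],[0,0,0],[0,0,0],[0,0,0],[0,0,0],[0,0,0],[0,0,0],[0,0,0]],"dr":[[0.084,0.698,-0.638],[0.084,0.698,-0.638],[0.084,0.698,-0.638],[0.084,0.698,-0.638],[0.084,0.698,-0.638],[0.084,0.698,-0.638],[0.084,0.698,-0.638],[0.084,0.698,-0.638],[0.084,0.698,-0.638],[0,0,0]],"claw":[0,0,0,0,0,0,0,0,0,0]}'; python3 -c "
from h import *
to(TF(.06)+[0,0,.03],Rf)"
```

```text
clock: 8.8
position: [0.4121, 0.1916, 0.2027]
ee_rot: [-3.049, 0.422, 0.403]
force: [0.0, -0.7, -6.9]
width: 0.302
gripper_force: 54.8
clock: 9.8
position: [0.4106, 0.1846, 0.2004]
ee_rot: [-2.887, -0.583, -0.767]
force: [-1.4, -1.5, -6.5]
width: 0.305
gripper_force: 54.8
at [0.4106 0.1846 0.2004] | dr total units [0.0195 0.0402 0.0219] | slide before-turn [ 0.0073 -0.3726  0.2211] | slide after-turn [ 0.0053 -0.3721  0.222 ] f [-1.4199 -1.4904 -6.5494] w 0.3051596114080499 g 54.82589506544173 t 9.8
```

```bash
python3 -m pendant '{"slide":[[0.001,-0.06,0.02],[0.001,-0.06,0.03],[0.001,-0.06,0.04],[0.001,-0.06,0.04],[0.001,-0.06,0.04],[0,-0.05,0.03],[0,-0.02,0.022],[0,0,0],[0,0,0],[0,0,0]],"dr":[[0.005,0.01,0.005],[0.005,0.01,0.005],[0.005,0.01,0.005],[0.005,0.01,0.005],[0,0,0],[0,0,0],[0,0,0],[0,0,0],[0,0,0],[0,0,0]],"claw":[0,0,0,0,0,0,0,0,0,0]}'; python3 -c "
from h import *
to(TF(.04),Rf)
im=[]
for n,x,y in(('top',125,110),('scene',80,140)):
    a=np.mean([arm.get_image(n).astype(float) for _ in range(3)],0).astype(np.uint8)[:,:,::-1];cv2.imwrite(f'pics/full_{n}1.png',a)
    im.append(cv2.resize(a[y:y+100,x:x+100],None,fx=4,fy=4,interpolation=cv2.INTER_NEAREST))
cv2.imwrite('pics/pre2.png',np.hstack(im))"
```

```text
clock: 10.8
position: [0.411, 0.2524, 0.1702]
ee_rot: [-2.886, -0.58, -0.764]
force: [-0.2, 0.4, -7.2]
width: 0.304
gripper_force: 54.8
at [0.411  0.2524 0.1702] | dr total units [0.005  0.0528 0.0038] | slide before-turn [-0.0117 -0.1642  0.2103] | slide after-turn [-0.0131 -0.164   0.2103] f [-0.1963  0.3931 -7.1794] w 0.3036171726468581 g 54.82723922934383 t 10.8
```

View pics/pre2.png

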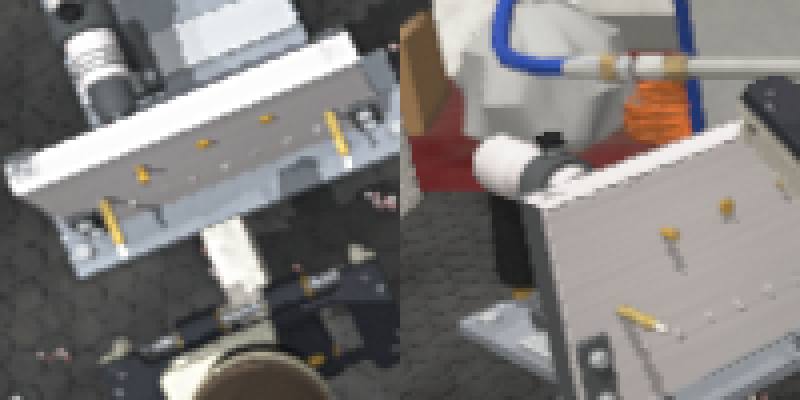

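The top view shows the bar level, with its square end at about (176,167)–(186,163). The tail is at about (160,153) in the top view and about (147,198) in the scene view. I'll check the bar's offset in the gripper, then carry on.

```bash
python3 -c "
from h import *
z=R0.as_matrix()[:,2];bt=Rg.inv().apply((X-Zw)*.7071);by=R0.apply(bt);F=p0-.019*z+.067*by
print('F',F,'by',by)
M=R0.apply(Rg.inv().apply((X+Zw)*.7071));zz=np.cross(M,by)
print('pred top-edge corners',[proj('top',F+M*.018+zz*s) for s in(.014,-.014)],[proj('top',F-by*.028+M*.018+zz*s) for s in(.014,-.014)])
a=cv2.imread('pics/full_top1.png');g=cv2.cvtColor(a,cv2.COLOR_BGR2GRAY)
print(g[158:186,170:196])
"
python3 -m pendant '{"slide":[[0,-0.03,0.02],[0,-0.03,0.03],[0,-0.03,0.03],[0,-0.03,0.03],[0,-0.02,0.03],[0,-0.02,0.03],[0,-0.004,0.025],[0,0,0.015],[-0.013,0,0],[0,0,0]],"dr":[[0,0.01,0],[0,0.01,0],[0,0.01,0],[0,0.01,0],[0,0.012,0],[0,0,0],[0,0,0],[0,0,0],[0,0,0],[0,0,0]],"claw":[0,0,0,0,0,0,0,0,0,0]}'; python3 -c "
from h import *
to(TF(.04),Rf)"
```

```text
F [0.4643 0.2743 0.1863] by [ 0.9226  0.3856 -0.0058]
pred top-edge corners [array([174.4718, 167.2715]), array([183.952 , 163.5104])] [array([178.1489, 176.5736]), array([187.6406, 172.7954])]
[[137 142 142 144 158 162 162 162 163 164 164 163 162 160 161 168 176 175
  177 178 170 162 164 175 165 121]
 [152 160 158 158 164 165 163 162 163 163 162 160 161 162 166 177 181 178
  180 182 178 168 166 168 150 100]
 [163 164 163 163 164 164 163 162 162 160 160 162 167 175 177 180 181 181
  184 186 191 177 132 108  92  65]
 [165 162 162 162 163 165 163 163 161 161 167 173 178 181 180 182 185 185
  181 161 130 114  80  64  60  57]
 [164 161 160 161 160 162 161 162 163 167 178 180 180 179 179 187 178 139
  114  94  68  60  56  55  56  61]
 [163 162 160 160 161 161 160 166 174 176 179 178 174 168 147 119 109  79
   58  50  51  53  56  55  52  62]
 [163 163 163 169 176 175 174 176 177 176 180 172 155 190 199  99  60  58
   54  48  50  55  58  60  58  58]
 [166 169 177 181 182 182 178 174 170 161 165 203 231 244 240 149  72  61
   62  60  57  57  58  64  66  63]
 [177 181 185 185 182 182 172 151 
[... 1818 characters left out ...]

 [ 67  65  62  71  73  74  75  75  73  68  67 118 173 183 188 187 190 199
  184 167 113  52  54  61  64  65]
 [ 60  68  70  74  77  75  77  76  75  72  65  90 149 185 190 186 177 179
  184 164 112  65  59  63  64  64]
 [ 65  68  70  74  76  78  76  74  73  69  65  80 134 175 179 178 163 166
  179 131 126 106  65  62  64  58]]
clock: 12.1
position: [0.4187, 0.3005, 0.1299]
ee_rot: [-2.898, -0.581, -0.743]
force: [-0.5, 0.3, -6.2]
width: 0.304
gripper_force: 54.8
at [0.4187 0.3005 0.1299] | dr total units [0.0335 0.186  0.0073] | slide before-turn [-0.019  -0.0262  0.0515] | slide after-turn [-0.0202 -0.026   0.0511] f [-0.4976  0.2559 -6.1681] w 0.30447568877831355 g 54.82720677740872 t 12.1
```

```bash
python3 -m pendant '{"slide":[[-0.003,-0.005,0.01],[-0.004,-0.005,0.01],[-0.004,-0.005,0.01],[-0.004,-0.005,0.01],[-0.004,-0.005,0.01],[0,0,0]],"dr":[[0,0.04,0],[0.01,0.04,0],[0.01,0.04,0],[0.01,0.04,0],[0,0.03,0],[0,0,0]],"claw":[0,0,0,0,0,0]}'; python3 -c "
from h import *
to(TF(.04),Rf);print(st['joints'],R0.apply(Rg.inv().apply((X-Zw)*.7071)))"
```

```text
clock: 12.7
position: [0.4194, 0.3127, 0.1285]
ee_rot: [-2.897, -0.585, -0.748]
force: [-0.8, -0.0, -7.1]
width: 0.301
gripper_force: 54.8
at [0.4194 0.3127 0.1285] | dr total units [0.0422 0.1609 0.0318] | slide before-turn [-0.0326  0.0102  0.039 ] | slide after-turn [-0.0333  0.0106  0.0383] f [-0.8223 -0.006  -7.0727] w 0.3009222315881977 g 54.82742884196341 t 12.7
[-1.4449  0.2458  0.6324  2.4005  0.7306  0.1177 -2.7415] [ 0.922   0.3865 -0.0194]
```

Joints 6 and 7 sit at their limits here: with this grasp the tool tilts so far forward that it lines up with the forearm. The fix is a regrasp. I'll put the bar back in its pocket along the same path, grip it with the tool tilted further back, and end up near vertical at the jig. First I back away.

```bash
python3 -m pendant '{"slide":[[0,0.01,-0.04],[0,0.03,-0.05],[0,0.05,-0.05],[0,0.06,-0.05],[0,0.06,-0.05],[0,0.06,-0.02],[0,0.06,0],[0,0.06,0],[0,0,0]],"dr":[[0,0,0],[0,0,0],[0,-0.1,0],[0,-0.2,0],[0,-0.3,0],[0,-0.3,0],[0,-0.3,0],[0,-0.3,0],[0,0,0]],"claw":[0,0,0,0,0,0,0,0,0]}'; python3 -c "
from h import *
P=np.array([.4585,-.0763,.2029])
to(P,Rg);print(st['joints'])"
```

```text
clock: 13.6
position: [0.4321, 0.1883, 0.1985]
ee_rot: [-2.987, -0.595, -0.49]
force: [-0.0, -0.3, -5.8]
width: 0.303
gripper_force: 54.8
at [0.4321 0.1883 0.1985] | dr total units [-0.1262 -4.7082  5.6906] | slide before-turn [-0.2394  0.8489 -0.0903] | slide after-turn [ 0.3146  0.8229 -0.0995] f [-0.038  -0.336  -5.8234] w 0.30269979916521056 g 54.82629324775189 t 13.6
[-1.1678  0.0144  0.6189  2.2733  0.0926  0.5394 -1.7999]
```

```bash
python3 -m pendant '{"slide":[[0,0,0],[0,0,0],[0,0,0],[0,0,0],[0,0,0],[0,0,0],[0,0,0],[0,0,0],[0,0,0],[0,0,0]],"dr":[[-0.014,-0.523,0.632],[-0.014,-0.523,0.632],[-0.014,-0.523,0.632],[-0.014,-0.523,0.632],[-0.014,-0.523,0.632],[-0.014,-0.523,0.632],[-0.014,-0.523,0.632],[-0.014,-0.523,0.632],[-0.014,-0.523,0.632],[0,0,0]],"claw":[0,0,0,0,0,0,0,0,0,0]}'; python3 -m pendant '{"slide":[[0.035,0.09,-0.011],[0.035,0.09,-0.011],[0.035,0.09,-0.011],[0.035,0.09,-0.011],[0.035,0.09,-0.011],[0.035,0.09,-0.011],[0.035,0.09,-0.011],[0.035,0.09,-0.011],[0.035,0.09,-0.011],[0,0,0]],"dr":[[0,0,0],[0,0,0],[0,0,0],[0,0,0],[0,0,0],[0,0,0],[0,0,0],[0,0,0],[0,0,0],[0,0,0]],"claw":[0,0,0,0,0,0,0,0,0,0]}'; python3 -c "
from h import *
to(np.array([.4579,-.076,.1037]),R.from_rotvec([-3.049,.431,.4]));print(st['joints'])"
```

```text
clock: 14.6
position: [0.4318, 0.1899, 0.197]
ee_rot: [-3.052, 0.43, 0.401]
force: [0.9, -0.2, -6.2]
width: 0.301
gripper_force: 54.8
clock: 15.6
position: [0.4596, -0.0747, 0.2026]
ee_rot: [-3.053, 0.431, 0.395]
force: [-0.1, -0.3, -6.6]
width: 0.297
gripper_force: 54.8
at [ 0.4596 -0.0747  0.2026] | dr total units [ 0.0269 -0.032   0.0003] | slide before-turn [0.0798 0.0045 0.3199] | slide after-turn [0.081  0.0056 0.3196] f [-0.0708 -0.2676 -6.5784] w 0.29720050769127665 g 54.826976149342954 t 15.6
[-0.481   0.4371  0.7933  1.8282 -0.3109  1.2796 -1.4158]
```

```bash
python3 -m pendant '{"slide":[[0.01,0.0006,0.04],[0.011,0.001,0.045],[0.012,0.001,0.047],[0.012,0.001,0.047],[0.012,0.001,0.047],[0.012,0.001,0.047],[0.012,0,0.047],[0,0,0],[0,0,0]],"dr":[[0.009,-0.01,0],[0.009,-0.01,0],[0.009,-0.01,0],[0,0,0],[0,0,0],[0,0,0],[0,0,0],[0,0,0],[0,0,0]],"claw":[0,0,0,0,0,0,0,0,0]}'; python3 -c "
from h import *
to(np.array([.4579,-.076,.1037]),R.from_rotvec([-3.049,.431,.4]));print(st['joints'])"
```

```text
clock: 16.5
position: [0.4573, -0.0714, 0.103]
ee_rot: [-3.046, 0.426, 0.406]
force: [-0.2, 0.8, -7.0]
width: 0.3
gripper_force: 55.0
at [ 0.4573 -0.0714  0.103 ] | dr total units [-0.0172  0.0397  0.0293] | slide before-turn [ 0.0053  0.0142 -0.0038] | slide after-turn [ 0.0053  0.0141 -0.0037] f [-0.2057  0.8432 -7.0391] w 0.3003163101930833 g 54.996472131460905 t 16.5
[-0.417   0.5669  0.7212  1.9287 -0.4167  1.0891 -1.3229]
```

```bash
python3 -m pendant '{"slide":[[0.005,0.014,-0.004],[0,0,0],[0,0,0]],"dr":[[-0.017,0.04,0.029],[0,0,0],[0,0,0]],"claw":[0,0,0]}'; python3 -c "
from h import *
to(np.array([.4579,-.076,.1037]),R.from_rotvec([-3.049,.431,.4]))"
```

```text
clock: 16.8
position: [0.4582, -0.076, 0.1044]
ee_rot: [-3.049, 0.431, 0.398]
force: [0.8, -0.2, -6.7]
width: 0.303
gripper_force: 55.0
at [ 0.4582 -0.076   0.1044] | dr total units [-0.0063 -0.0121  0.0012] | slide before-turn [-0.0002  0.0004  0.0025] | slide after-turn [-0.0002  0.0004  0.0025] f [ 0.8215 -0.1505 -6.7214] w 0.3030448685915301 g 54.99656880274415 t 16.8
```

Now to insert, reversing the draw: 0.1732 along x and 0.1 along z, plus the small z correction, stopping 1–2 mm short.

```bash
python3 -m pendant '{"slide":[[0.0173,0,0.0125],[0.026,0,0.015],[0.026,0,0.015],[0.026,0,0.015],[0.026,0,0.015],[0.026,0,0.015],[0.0173,0,0.01],[0.0035,0,0.002],[0,0,0]],"dr":[[0,0,0],[0,0,0],[0,0,0],[0,0,0],[0,0,0],[0,0,0],[0,0,0],[0,0,0],[0,0,0]],"claw":[0,0,0,0,0,0,0,0,0]}'; python3 -c "
from h import *
to(np.array([.4994,-.0873,.0607]),R.from_rotvec([-3.049,.431,.4]))"
```

```text
clock: 17.7
position: [0.4977, -0.0873, 0.0621]
ee_rot: [-3.049, 0.431, 0.399]
force: [0.5, -0.2, -5.7]
width: 0.301
gripper_force: 55.0
at [ 0.4977 -0.0873  0.0621] | dr total units [-0.0027 -0.0073  0.0021] | slide before-turn [ 0.0066 -0.0015  0.0031] | slide after-turn [ 0.0066 -0.0015  0.003 ] f [ 0.5423 -0.2009 -5.6965] w 0.30126464503068917 g 54.99671428464353 t 17.7
```

```bash
cat >> h.py <<'E'
G2=np.array([.4994,-.0876,.0607])-.019*Rg.as_matrix()[:,2]
a2=np.radians(35);R2=R.from_matrix(mk(-np.sin(a2)*X-np.cos(a2)*Zw,sg*Y));TG2=G2+.019*R2.as_matrix()[:,2]
bt2=R2.inv().apply((X-Zw)*.70711);b2=np.radians(10)
Rf2=R.from_matrix(mk(np.sin(b2)*Xj-np.cos(b2)*Zw,sg*Yj))
def TF2(d): return T+.019*Rf2.as_matrix()[:,2]-(.067+d)*Xj
E
python3 -m pendant '{"slide":[[0,0,0],[0,0,0],[0,0,0],[0,0,0],[0,0,0],[0,0,0]],"dr":[[0,0,0],[0,0,0],[0,0,0],[0,0,0],[0,0,0],[0,0,0]],"claw":[0.4,0.6,0.7,0.7,0.7,0.7]}'; python3 -c "
from h import *
to(TG2,R2);print(G,G2,st['joints'])"
```

```text
clock: 18.3
position: [0.4975, -0.0871, 0.0623]
ee_rot: [-3.049, 0.43, 0.398]
force: [0.1, -0.3, -0.1]
width: 0.692
gripper_force: 0.0
at [ 0.4975 -0.0871  0.0623] | dr total units [-0.0015 -2.9238  0.0086] | slide before-turn [-0.014  -0.0002 -0.0004] | slide after-turn [-0.0133 -0.0001  0.0045] f [ 0.0506 -0.2918 -0.1289] w 0.6920980319392236 g 0.0 t 18.3
[ 0.5032 -0.0908  0.0784] [ 0.5041 -0.089   0.0791] [-0.348   0.6767  0.6798  1.854  -0.4711  1.0629 -1.2815]
```

```bash
python3 -m pendant '{"slide":[[-0.0035,0,0.0005],[-0.0035,0,0.0005],[-0.0035,0,0.0005],[-0.0033,0,0.0005],[0,0,0],[0,0,0]],"dr":[[0,-0.731,0.002],[0,-0.731,0.002],[0,-0.731,0.002],[0,-0.731,0.002],[0,0,0],[0,0,0]],"claw":[0.7,0.7,0.7,0.7,0.7,0.7]}'; python3 -c "
from h import *
to(TG2,R2);print(st['joints'])
cv2.imwrite('pics/grip2.png',np.hstack([cv2.resize(arm.get_image(n)[y:y+80,x:x+80,::-1],None,fx=5,fy=5) for n,x,y in(('top',260,110),('scene',240,130))]))"
```

```text
clock: 18.9
position: [0.4936, -0.0864, 0.0626]
ee_rot: [-2.89, 0.41, 0.91]
force: [0.1, -0.6, -0.5]
width: 0.701
gripper_force: 0.0
at [ 0.4936 -0.0864  0.0626] | dr total units [ 0.0022 -0.009  -0.0046] | slide before-turn [-0.0019 -0.0016 -0.0023] | slide after-turn [-0.0019 -0.0016 -0.0023] f [ 0.0686 -0.5991 -0.5015] w 0.7011153573666027 g 0.0 t 18.9
[-0.2339  0.8859  0.6325  1.5674 -0.4312  1.4827 -1.3056]
```

View pics/grip2.png

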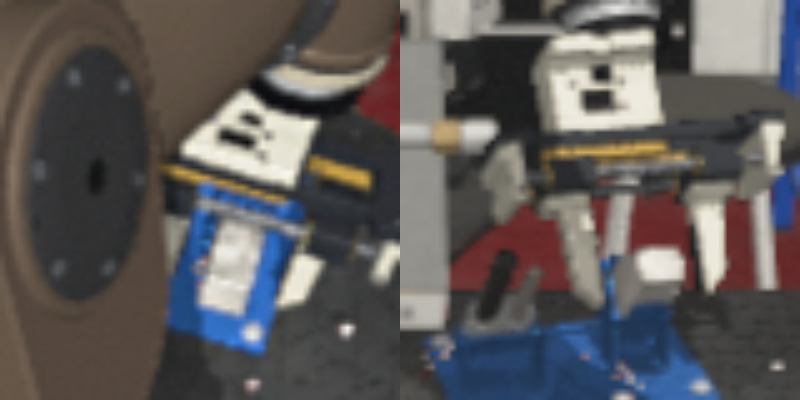

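The bar sits back in its pocket, at scene crop (660,265) as before, and the fingers straddle it. I'll grip it again.

```bash
python3 -m pendant '{"slide":[[-0.002,-0.002,-0.002],[0,0,0],[0,0,0],[0,0,0],[0,0,0],[0,0,0],[0,0,0],[0,0,0]],"dr":[[0,0,0],[0,0,0],[0,0,0],[0,0,0],[0,0,0],[0,0,0],[0,0,0],[0,0,0]],"claw":[0.4,0,0,0,0,0,0,0]}' 55; python3 -c "
from h import *
to(p0+.06*out,R2);print(st['joints'])"
```

```text
clock: 19.8
position: [0.4936, -0.0855, 0.0642]
ee_rot: [-2.889, 0.409, 0.911]
force: [-0.4, -1.3, 2.2]
width: 0.299
gripper_force: 55.0
at [ 0.4936 -0.0855  0.0642] | dr total units [-0.0001  0.0026 -0.0011] | slide before-turn [-0.197   0.     -0.0347] | slide after-turn [-0.197  -0.     -0.0347] f [-0.4095 -1.3047  2.2473] w 0.2993294437028736 g 54.99339656671509 t 19.8
[-0.2348  0.8845  0.6327  1.5662 -0.4307  1.4864 -1.3067]
```

```bash
python3 -m pendant '{"slide":[[-0.01,0,-0.0018],[-0.02,0,-0.0035],[-0.03,0,-0.0053],[-0.03,0,-0.0053],[-0.03,0,-0.0053],[-0.03,0,-0.0053],[-0.03,0,-0.0053],[-0.02,0,-0.0035],[0,0,0]],"dr":[[0,0,0],[0,0,0],[0,0,0],[0,0,0],[0,0,0],[0,0,0],[0,0,0],[0,0,0],[0,0,0]],"claw":[0,0,0,0,0,0,0,0,0]}'; python3 -m pendant '{"slide":[[-0.026,0,-0.037],[-0.026,0,-0.037],[-0.026,0,-0.037],[-0.026,0,-0.037],[-0.026,0,-0.037],[-0.026,0,-0.037],[-0.026,0,-0.037],[-0.026,0,-0.037],[0,0,0]],"dr":[[0,0,0],[0,0,0],[0,0,0],[0,0,0],[0,0,0],[0,0,0],[0,0,0],[0,0,0],[0,0,0]],"claw":[0,0,0,0,0,0,0,0,0]}'; python3 -c "
from h import *
print(TG2); to(np.array([.41,.20,.2]),Rf2);print(st['joints'])"
```

```text
clock: 20.7
position: [0.4515, -0.0731, 0.1079]
ee_rot: [-2.889, 0.409, 0.912]
force: [-0.0, 0.1, -7.0]
width: 0.3
gripper_force: 55.0
clock: 21.6
position: [0.4528, -0.0738, 0.2174]
ee_rot: [-2.89, 0.409, 0.907]
force: [-0.1, 0.1, -6.4]
width: 0.301
gripper_force: 55.0
[ 0.4937 -0.0859  0.0635]
at [ 0.4528 -0.0738  0.2174] | dr total units [-1.2501  6.2653 -5.6533] | slide before-turn [-0.287  -0.8371  0.2713] | slide after-turn [ 0.2072 -0.897   0.0956] f [-0.0527  0.1474 -6.437 ] w 0.3010007044788944 g 54.99104662114405 t 21.6
[-0.3111  0.65    0.7076  1.5839 -0.3281  1.6755 -1.3623]
```

```bash
python3 -m pendant '{"slide":[[0,0,0],[0,0,0],[0,0,0],[0,0,0],[0,0,0],[0,0,0],[0,0,0],[0,0,0],[0,0,0],[0,0,0]],"dr":[[-0.125,0.6265,-0.565],[-0.125,0.6265,-0.565],[-0.125,0.6265,-0.565],[-0.125,0.6265,-0.565],[-0.125,0.6265,-0.565],[-0.125,0.6265,-0.565],[-0.125,0.6265,-0.565],[-0.125,0.6265,-0.565],[-0.125,0.6265,-0.565],[-0.125,0.6265,-0.565]],"claw":[0,0,0,0,0,0,0,0,0,0]}'; python3 -c "
from h import *
to(TF2(.06)+[0,0,.04],Rf2);print(TF2(.06),st['joints'])"
```

```text
clock: 22.6
position: [0.4507, -0.0732, 0.2151]
ee_rot: [-3.034, -0.613, -0.262]
force: [0.5, 0.4, -6.5]
width: 0.302
gripper_force: 55.0
at [ 0.4507 -0.0732  0.2151] | dr total units [-0.0141  0.0146  0.0213] | slide before-turn [ 0.2651 -1.2152  0.2638] | slide after-turn [ 0.2616 -1.2163  0.2622] f [ 0.4906  0.4383 -6.4848] w 0.301720778663216 g 54.99112847566721 t 22.6
[0.3938 0.2986 0.1113] [-0.4538  0.0753  0.6186  2.1308 -0.188   0.8115 -0.8915]
```

```bash
python3 -m pendant '{"slide":[[0.02,-0.08,0.004],[0.027,-0.11,0.005],[0.027,-0.11,0.005],[0.027,-0.11,0.005],[0.027,-0.11,0.005],[0.027,-0.11,0.005],[0.027,-0.11,0.005],[0.027,-0.11,0.005],[0.027,-0.11,0.005],[0.027,-0.11,0.005]],"dr":[[0,0,0],[0,0,0],[0,0,0],[0,0,0],[0,0,0],[0,0,0],[0,0,0],[0,0,0],[0,0,0],[0,0,0]],"claw":[0,0,0,0,0,0,0,0,0,0]}'; python3 -c "
from h import *
to(TF2(.05)+[0,0,.03],Rf2);print(st['joints'])"
```

```text
clock: 23.6
position: [0.4009, 0.2538, 0.2143]
ee_rot: [-3.037, -0.608, -0.257]
force: [0.8, -0.4, -5.5]
width: 0.301
gripper_force: 55.0
at [0.4009 0.2538 0.2143] | dr total units [-0.0005  0.0458 -0.0064] | slide before-turn [ 0.0271 -0.1467  0.2515] | slide after-turn [ 0.0258 -0.1467  0.2516] f [ 0.7533 -0.4067 -5.5161] w 0.30130748552028375 g 54.990321271761786 t 23.6
[-0.948   0.0989  0.2512  2.0938  0.0362  0.791  -1.8988]
```

Joints are comfortable now. Next is the pre-contact pose.

```bash
python3 -m pendant '{"slide":[[0.005,-0.03,0.02],[0.005,-0.04,0.04],[0.005,-0.04,0.045],[0.005,-0.03,0.05],[0.005,-0.007,0.05],[0,0,0.045],[0,0,0],[0,0,0]],"dr":[[0,0.01,0],[0,0.01,0],[0,0.01,0],[0,0.01,0],[0,0,0],[0,0,0],[0,0,0],[0,0,0]],"claw":[0,0,0,0,0,0,0,0]}'; python3 -c "
from h import *
to(TF2(.04),Rf2);print(st['joints'])"
```

```text
clock: 24.4
position: [0.4039, 0.3011, 0.142]
ee_rot: [-3.036, -0.607, -0.266]
force: [-0.8, 0.2, -6.0]
width: 0.302
gripper_force: 55.0
at [0.4039 0.3011 0.142 ] | dr total units [ 0.0021 -0.0025 -0.0127] | slide before-turn [ 0.0141 -0.0052  0.1064] | slide after-turn [ 0.0141 -0.0051  0.1064] f [-0.8175  0.2042 -5.9559] w 0.30246967882815406 g 54.99124891401152 t 24.4
[-0.9809  0.2492  0.221   2.1284  0.0173  0.6071 -1.9605]
```

```bash
python3 -m pendant '{"slide":[[0.005,-0.002,0.03],[0.005,-0.003,0.04],[0.004,0,0.036],[0,0,0],[0,0,0]],"dr":[[0,0,0],[0,0,-0.012],[0,0,0],[0,0,0],[0,0,0]],"claw":[0,0,0,0,0]}'; python3 -c "
from h import *
to(TF2(.04),Rf2);print(st['joints'])
by=R0.apply(bt2);M=R0.apply(R2.inv().apply((X+Zw)*.70711));z=R0.as_matrix()[:,2];F=p0-.019*z+.067*by;zz=np.cross(M,by);print('F',F,'by',by)
im=[]
for n,x,y in(('top',140,130),('scene',105,165)):
    a=np.mean([arm.get_image(n).astype(float) for _ in range(3)],0).astype(np.uint8)[:,:,::-1].copy();cv2.imwrite(f'pics/full_{n}2.png',a)
    print(n,'pred face corners',[proj(n,F+M*u+zz*v).round(1)for u in(.018,-.018)for v in(.014,-.014)],'tail',proj(n,T))
    im.append(cv2.resize(a[y:y+66,x:x+66],None,fx=6,fy=6,interpolation=cv2.INTER_NEAREST))
cv2.imwrite('pics/pre3.png',np.hstack(im))"
```

```text
clock: 24.9
position: [0.4124, 0.3072, 0.1116]
ee_rot: [-3.034, -0.61, -0.267]
force: [0.3, -0.7, -6.9]
width: 0.303
gripper_force: 55.0
at [0.4124 0.3072 0.1116] | dr total units [-0.0049 -0.0106  0.0065] | slide before-turn [-0.002   0.0027  0.0005] | slide after-turn [-0.002   0.0027  0.0005] f [ 0.3371 -0.7375 -6.9059] w 0.3032548149339365 g 54.99104726026417 t 24.9
[-0.962   0.3132  0.2099  2.1384 -0.0025  0.5322 -1.9391]
F [0.4712 0.3319 0.1303] by [0.9222 0.3867 0.0012]
top pred face corners [array([159.3, 168.2]), array([168.3, 164.6]), array([162.6, 170.2]), array([171.3, 166.8])] tail [160.8577 155.1493]
scene pred face corners [array([152.3, 197. ]), array([161.2, 193.3]), array([154.1, 209.6]), array([162.9, 205.7])] tail [148.1875 197.3783]
```

View pics/pre3.png

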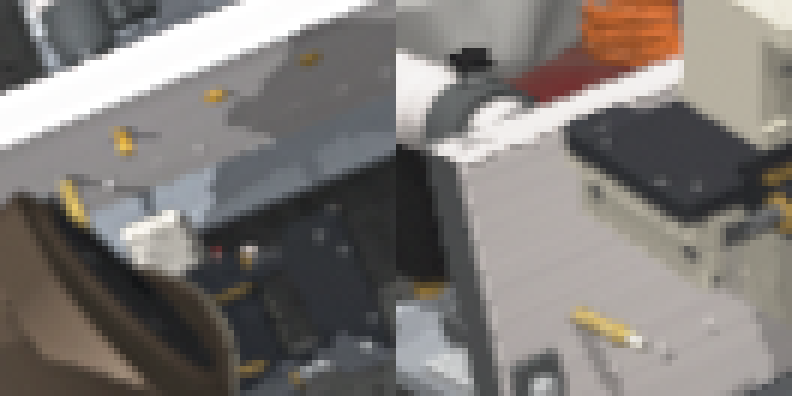

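The top view shows the bar's square end at about (160,167)–(170,165), squarely in front of the tail at (160.8,154.5) and about 1 mm from the predicted spot. I'll approach along the sheet normal.

```bash
python3 -m pendant '{"slide":[[0.0164,0,0.0029],[0.0164,0,0.0029],[0.0164,0,0.0029],[0.0164,0,0.0029],[0.0164,0,0.0029],[0.0164,0,0.0029],[0.0066,0,0.0012],[0,0,0],[0,0,0]],"dr":[[0,-0.005,0],[0,-0.005,0],[0,0,0],[0,0,0],[0,0,0],[0,0,0],[0,0,0],[0,0,0],[0,0,0]],"claw":[0,0,0,0,0,0,0,0,0]}'; python3 -c "
from h import *
to(TF2(.0),Rf2);print(st['joints'],'push',[-arm.observe()['force']@Xj],R0.apply(bt2))"
```

```text
clock: 26.1
position: [0.4419, 0.3198, 0.112]
ee_rot: [-3.034, -0.611, -0.266]
force: [0.3, 0.1, -5.7]
width: 0.302
gripper_force: 55.0
at [0.4419 0.3198 0.112 ] | dr total units [-0.0091 -0.0063  0.0078] | slide before-turn [0.024  0.0034 0.0066] | slide after-turn [0.024  0.0034 0.0066] f [ 0.3377  0.0789 -5.7171] w 0.3017613031068534 g 54.991012659156695 t 26.1
[-0.9255  0.3556  0.2019  2.0675 -0.0223  0.5597 -1.8973] push [np.float64(-0.34197060810839)] [0.9221 0.3869 0.0007]
```

```bash
q(){ python3 -c "
from h import *
print('push',-st['force']@Xj,st['force'],'gap',(T-.067*Xj+.019*R0.as_matrix()[:,2]-p0)@Xj*1000,'lat',(TF2(0)-p0)@Yj*1000,p0[2],st['ft_torque'])"; }
python3 -m pendant '{"slide":[[0.0033,0,0.0006],[0.0033,0,0.0006],[0.0033,0,0.0006],[0.0017,0,0.0003],[0,0,0]],"dr":[[0,0,0],[0,0,0],[0,0,0],[0,0,0],[0,0,0]],"claw":[0,0,0,0,0]}'; q; python3 -m pendant '{"slide":[[0.0017,0,0.0003],[0.0017,0,0.0003],[0,0,0]],"dr":[[0,0,0],[0,0,0],[0,0,0]],"claw":[0,0,0]}'; q
```

```text
clock: 26.6
position: [0.4454, 0.3214, 0.1121]
ee_rot: [-3.034, -0.611, -0.267]
force: [0.6, -0.4, -6.1]
width: 0.306
gripper_force: 55.0
push -0.3484138387985962 [ 0.5518 -0.4162 -6.09  ] gap 3.592068659546597 lat -1.1023353727134124 0.11209880847063369 [-0.2362  0.5277 -0.0047]
clock: 26.9
position: [0.4464, 0.3218, 0.1121]
ee_rot: [-3.034, -0.611, -0.267]
force: [-0.6, 1.0, -6.5]
width: 0.299
gripper_force: 55.0
push 0.19096327736565524 [-0.6444  1.0457 -6.4689] gap 2.565000269806111 lat -1.1120148305186481 0.11209507461574231 [-0.245   0.5094  0.0071]
```

```bash
cat > q.py <<'E'
from h import *
print('push',-st['force']@Xj,st['force'],'gap',(T-.067*Xj+.019*R0.as_matrix()[:,2]-p0)@Xj*1000,p0[2],'tq',st['ft_torque'])
E
python3 -m pendant '{"slide":[[0.0017,0,0.0003],[0.0017,0,0.0003],[0,0,0]],"dr":[[0,0,0],[0,0,0],[0,0,0]],"claw":[0,0,0]}' >/dev/null; python3 q.py; python3 -m pendant '{"slide":[[0.0017,0,0.0003],[0,0,0]],"dr":[[0,0,0],[0,0,0]],"claw":[0,0]}' >/dev/null; python3 q.py;  python3 -m pendant '{"slide":[[0.0017,0,0.0003],[0,0,0]],"dr":[[0,0,0],[0,0,0]],"claw":[0,0]}' >/dev/null; python3 q.py
```

```text
push 3.0622511362327547 [-3.1343 -0.4425 -6.3148] gap 2.0018530549971385 0.11192774514381684 tq [-0.3953  0.9187 -0.0232]
push 4.42343674266139 [-4.1808 -1.4681 -3.7555] gap 1.9406541685158956 0.11178421373973958 tq [-0.4964  1.2113  0.0448]
push 6.884882931691223 [-6.5902 -2.0866 -3.3313] gap 1.8934888878166976 0.11165182192137305 tq [-0.6031  1.453   0.036 ]
```

```bash
python3 -m pendant '{"slide":[[0.0013,0,-0.0002],[0,0,0],[0,0,0],[0,0,0]],"dr":[[0,0,0],[0,0,0],[0,0,0],[0,0,0]],"claw":[0,0,0,0]}' >/dev/null; python3 q.py; python3 -m pendant '{"slide":[[0,0,0],[0,0,0]],"dr":[[0,0,0],[0,0,0]],"claw":[0,0]}'; python3 q.py;python3 -c "
from h import *
print(R0.apply(bt2),Xj)
for n in('top','scene'): cv2.imwrite(f'pics/end_{n}.png',arm.get_image(n)[:,:,::-1])
im=[cv2.resize(cv2.imread(f'pics/end_{n}.png')[y:y+66,x:x+66],None,fx=6,fy=6,interpolation=cv2.INTER_NEAREST) for n,x,y in(('top',140,125),('scene',105,165))]
cv2.imwrite('pics/end.png',np.hstack(im))"
```

```text
push 7.189438330081535 [-6.7655 -2.4565 -1.9481] gap 1.8720974051544033 0.11168395529036246 tq [-0.6764  1.6889 -0.0049]
clock: 28.2
position: [0.447, 0.3219, 0.1117]
ee_rot: [-3.035, -0.612, -0.262]
force: [-7.1, -3.0, -2.3]
width: 0.303
gripper_force: 55.0
push 7.718751160746799 [-7.1221 -2.9757 -2.3312] gap 1.8742370620481363 0.11166102924554847 tq [-0.659   1.6966  0.0009]
[ 0.9219  0.3873 -0.0019] [0.9225 0.3859 0.    ]
```

View pics/end.png

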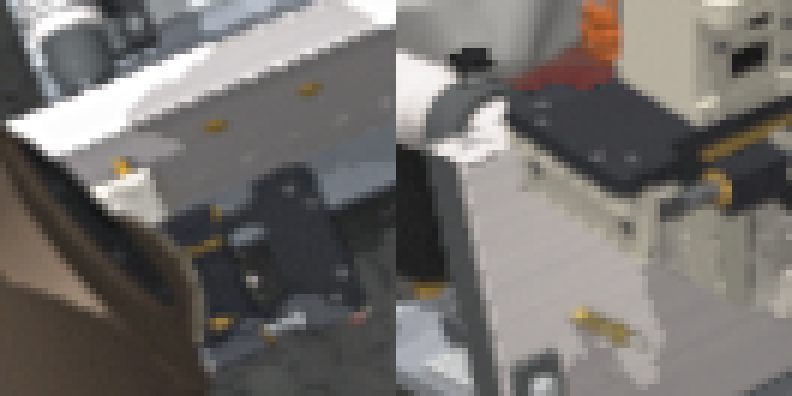

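The top view shows the tail at crop (123,168) against the middle of the bar's front edge, (90,187)–(152,172). The push is steady at about 7.7 N and nothing else is touched, so I'm handing in.

```bash
python3 -c "
from cell import arm
print(arm.sign_off())"
```

```text
the job is handed in; nothing more can be done
None
```

I handed in the job with the bar raised in the gripper and its square end flat on the open rivet's tail, near the middle of the face, pushing at about 7.7 N. On the way I put the bar back in its pocket once to regrasp it, and joints 6 and 7 briefly read 0.1177 and -2.7415, just past their stated limits of 0.12 and -2.74.

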